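Stamp the rind of a young cheese in the pedal press

ROBOT

A 6-joint arm with a two-finger parallel gripper is mounted at the origin on the work surface. World frame = base frame: x ahead of the robot, y to its left, z up, the work surface at z = 0. Lengths are in m, angles in rad, forces in N, time in s.
With the tool pointing down it reaches from about 0.3 to 0.825 m from the base axis. Payload 5.4 kg.
Tool frame: the origin (TCP) lies at the very end of the fingers, on their centre line; the grasp point (between the pads) lies r.pinch_z behind it (r.pinch_z is the distance from the TCP to the grasp point, in m); z points along the fingers, y is the line along which they close (so a half turn about z gives the same grasp; the last joint's range is limited). The gripper opens to 92 mm and grips with 3 to 60 N. Pads are 20 mm wide; open, the fingers measure 128 mm over their backs; the gripper's body (75 mm by 189 mm) begins 69 mm behind the grasp point.
Start: joints at [0.894, 0.158, 1.597, -0, 1.386, -0.21], TCP at [0.259, 0.513, 0.215] pointing down, gripper open.
Joint ranges: [-2.91, 2.91], [-0.94, 2.29], [0.18, 2.7], [-1.29, 4.43], [0.17, 2.64], [-3, 3]. Speed limits (rad/s): [2.57, 2.57, 3.14, 3.14, 3.14, 3.14].

INTERFACE

Orientations are given as a rotation vector (axis times angle).
In Python, from cell import r, eyes gives the robot as it stands.
- The arm moves only by the tool apply_moves, never from a script. Its argument "moves" is a list of rows, each a list of 6 numbers: the shift along the tool's x, y, z each as a share of 400 mm, from -1 to 1, then the turn, a rotation vector about the tool's x, y, z each as a share of 90 degrees, from -1 to 1. A call has 1 to 12 rows; each row is the pose to reach, as a shift and turn from the pose commanded when the call began, along the tool's axes at that moment; what a row does not reach only later rows make up. A row lasts 1/12 s, in which the tool goes at most 41.7 mm and 7.16 degrees, less where a joint would pass 70% of its speed; a pose out of reach is approached as far as the arm can. A call with a number of a shift or a turn outside -1 to 1 is refused whole. A call with a gripper value outside its range is refused whole. "jaw" is the opening, from 0 (shut) to 1 (fully open), set as the call begins (left out, the last holds). The fingers move at their own pace and stop on an object; "newtons" is the grip in N (left out, the last holds). Time passes only in rows, so rows that repeat a pose let the fingers close. It gives the time, the measured TCP pose, the force, the opening and the grip force at its end, in the units of the state.
- r.read_state(): the state, without advancing time (a new reading comes with each control period).
- eyes.camera(name): name is "scene" or "top" or "wrist"; returns a dict with "pixels" (420x560x3 uint8, red, green, blue), "z_map" (420x560 float32, m along the optical axis (not along the pixel's ray), 0 where there is no reading), "fx", "fy", "cx", "cy" (pixels), "distortion" ([k1, k2, p1, p2, k3] as OpenCV has them; the pictures are not rectified), "camera_from_world" (4x4, takes a point from world to camera coordinates); the wrist camera has in their place "mount" (4x4, takes a point from camera to tool coordinates, whose origin is the TCP and whose axes are the flange's). Camera axes: x right, y down, z forward; pixel columns grow to the right and rows downward; lengths in m; the calibration is good to about 2 mm. A picture is of the moment at which its call begins: read the wrist's pose just before it.
- r.hand_in(): hands the job in; it is judged then, once.
The state is a dict: "time": time; "joints": joint angles; "qd": joint speeds; "joint_torque": joint torques, N m; "eef_pos": TCP position; "tcp_rot": TCP orientation; "force": force on the tool from outside, world axes, zero at the start; "torque": the same for the moment, N m; "opening": opening from 0.0 (shut) to 1.0 (fully open); "finger_force": force on a finger pad.
Only numpy, scipy, OpenCV 4.12 (cv2) and the standard library are available. Lean on these libraries where they do the work, as an engineer would, in place of code of your own. Each camera call takes 0.05 s, during which the arm holds its last target. There are 200 camera calls.

TASK

Take the golden-yellow cheese from the wooden board and stand it flat and released on the white bed of the stamping press, about centred between the brass stamp and the green fence. Then push the red-padded pedal down to its stop, so that the stamp presses the cheese against the fence, hold it there for about a second and let the pedal come all the way up again. Leave the stamped cheese standing against the fence, and the grey and white cheeses where they are.

Things in the scene. Friction and masses are not known exactly. Their poses are not given: they have to be found in the camera images.
- cheese_gold: the golden-yellow cheese: an upright cylinder 64 mm in diameter, 55 mm high, about 0.2 kg. Origin: centre of its underside; z up. It stands in one of three places, 120 mm apart, on a wooden ageing board 20 mm thick (130 x 370 mm); all three stand in a row along it: grip across the row.
- cheese_grey: a dark grey cheese of the same size on the same board, to be left alone. Origin: centre of its underside.
- cheese_white: a white cheese of the same size on the same board, to be left alone. Origin: centre of its underside.
- press_bed (a point): centre of the free bed (white liner) on its upper face, 16 mm above the table; axes as body press. The face of the stamp at rest is 50 mm from it to +y, the face of the fence (100 mm wide, top 45 mm above the bed) 50 mm to -y: a centred cheese has 18 mm free on either side. Open along x: close the fingers along x. After the stroke the cheese centre is 18 mm from it to -y.
- press: the press, fixed to the table: steel base plate 180 mm (x) by 340 mm (y), 16 mm thick, a blue housing in the middle (88 mm high above the table), bed and green fence on its -y side, pedal on its +y side. Origin: centre of the underside of the plate; z up, y from the bed towards the pedal, x towards the hinge end of the pedal
- stamp: brass stamp plate 50 mm (x) x 10 mm x 36 mm high on the ram, driven 40 mm towards the fence by the pedal; sprung, it presses the cheese with about 5 N. Origin: centre of the plate, 24 mm above the bed.
- pedal_pad (a point): centre of the upper face of the red pad (70 x 69 mm), 115 mm from the pedal hinge; it moves with the pedal. Axes: z square to the pad, x towards the hinge. In the axes of press_bed, at rest it lies 40 mm to -x, 185 mm to +y and 62 mm above the bed; fully down 45 mm to -x, 185 mm to +y and 28 mm above the bed (44 mm above the table).
- pedal (a joint): angle of the pedal: 0 = up (at rest, pad leaning up 0.30 rad towards the robot's side), 0.30 = fully down on its stop, pad level. A spring lifts it; it takes about 4 N at the pad to start, about 14 N to hold it down with a cheese under the stamp.

How it is judged:
On the way, in this order (a step that is already met when the one before it is completed fails the run):
1. the golden cheese stands flat and released on the bed between stamp and fence, with the pedal up (x of cheese_gold in the frame of press_bed between -0.018 and 0.018 m and z of cheese_gold in the frame of press_bed between -0.005 and 0.005 m and angle between cheese_gold's own z axis and vertical below 0.1 rad and contact force between each of the fingers, the arm and cheese_gold below 0.2 N and y of cheese_gold in the frame of press_bed between -0.025 and 0.017 m and value of joint pedal below 0.05 rad), for 0.2 s.
2. the pedal is fully down on its stop and the stamp presses the golden cheese against the fence (x of cheese_gold in the frame of press_bed between -0.018 and 0.018 m and z of cheese_gold in the frame of press_bed between -0.005 and 0.005 m and angle between cheese_gold's own z axis and vertical below 0.1 rad and y of cheese_gold in the frame of press_bed between -0.025 and -0.012 m and value of joint pedal above 0.28 rad and contact force between stamp and cheese_gold above 1.5 N), for 0.5 s.
At the end, for the whole second after the job is handed in: the golden cheese stands flat (within 0.1 rad) and at rest on the bed, up against the fence (its centre 12 to 25 mm from the bed's centre towards the fence, within 18 mm sideways), released, and the pedal is up again (below 0.03 rad) (x of cheese_gold in the frame of press_bed between -0.018 and 0.018 m and z of cheese_gold in the frame of press_bed between -0.005 and 0.005 m and angle between cheese_gold's own z axis and vertical below 0.1 rad and y of cheese_gold in the frame of press_bed between -0.025 and -0.012 m and contact force between each of the fingers, the arm and cheese_gold below 0.2 N and value of joint pedal below 0.03 rad and linear speed of cheese_gold below 0.02 m/s); the robot touches nothing.
It fails at once if the grey cheese is moved more than 25 mm (distance of cheese_grey from where it was at the start of the episode above 0.025 m).
It fails at once if the white cheese is moved more than 25 mm (distance of cheese_white from where it was at the start of the episode above 0.025 m).
It also fails if it takes over 50 s, if anything falls off the work surface, if the arm or the gripper's body presses on something with over 40 N, if the wrist force passes 120 N, or if a joint passes its speed limit or range.

## Working session

There is one attempt and no reset: what is moved stays moved. The work goes in short steps, Python scripts to look and compute and a tool call to move; the robot and the scene stay as the last step left them, time stands still between calls to the robot, and variables do not carry over. Pictures are saved under pics/ and viewed, at most 10 in all, crops included, and the job is handed in when it is done.

Besides the shell and the picture viewer there is one more tool, called after "Call:" as name(argument=value, ...), one argument or row to a line, values as JSON. apply_moves: Moves the arm, as the interface text tells. Shift numbers are shares of 400 mm and turn numbers shares of 90 degrees, none past 1 either way. Its arguments: {"type":"object","properties":{"moves":{"type":"array"},"jaw":{"type":"number"},"newtons":{"type":"number"}},"required":["moves"]}

```bash
mkdir -p pics; ls
python3 - <<'E'
from cell import r,eyes
import cv2,numpy as np
s=r.read_state();print(s['time'],s['eef_pos'],s['tcp_rot'],s['opening'],r.pinch_z)
for n in ['scene','top']:
    c=eyes.camera(n);np.savez(n+'.npz',**c);cv2.imwrite(f'pics/{n}0.png',c['pixels'][...,::-1])
    print(n,c['fx'],c['cx'],c['cy'],c['distortion'],np.round(c['camera_from_world'],3).tolist())
E
```

```text
pics
0.0 [0.25839266 0.5129907  0.21363872] [-7.26409063e-01 -3.05565333e+00  2.61775871e-03] 1.0003971916909131 0.0187
scene 457.33006559564285 277.5093722043313 211.74537066284313 [0.01060295 0.         0.         0.         0.        ] [[-0.86, 0.51, 0.017, 0.411], [0.284, 0.506, -0.814, -0.113], [-0.424, -0.695, -0.58, 1.355], [0.0, 0.0, 0.0, 1.0]]
top 467.84557103249017 281.1997449845845 205.759837966282 [-0.01139338  0.          0.          0.          0.        ] [[-0.009, -1.0, -0.018, 0.096], [-0.984, 0.013, -0.178, 0.557], [0.179, 0.016, -0.984, 1.132], [0.0, 0.0, 0.0, 1.0]]
```

View pics/scene0.png

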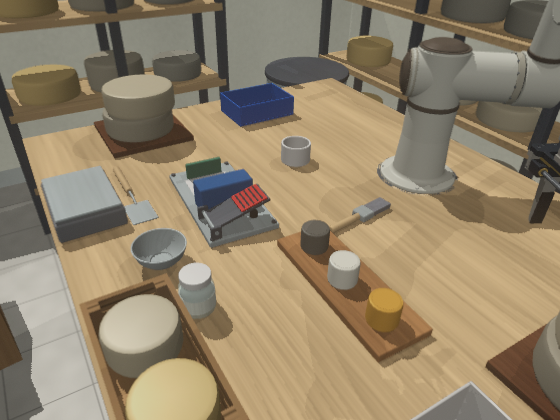

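View pics/top0.png

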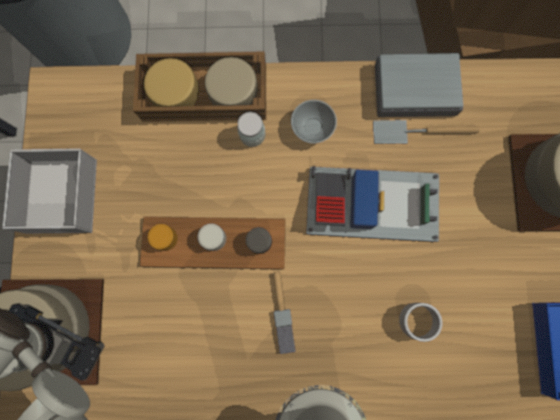

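The scene view has the gold cheese at (384,310) on the board and the press at about (225,195). In the top view gold is at (161,237), white at (210,237), grey at (259,240). The press has its red pad at (330,209), the blue housing at (367,198), the stamp at (382,201), the bed at (403,202) and the fence at (425,203).

```bash
cat > h.py <<'E'
import cv2,numpy as np
def rays(c,uv):
    K=np.array([[c['fx'],0,c['cx']],[0,c['fy'],c['cy']],[0,0,1]])
    p=cv2.undistortPoints(np.asarray(uv,float).reshape(-1,1,2),K,c['distortion']).reshape(-1,2)
    return np.c_[p,np.ones(len(p))]
def world_from(c): return np.linalg.inv(c['camera_from_world'])
def cloud(c,mask):
    v,u=np.nonzero(mask&(c['z_map']>0)); z=c['z_map'][v,u]
    P=rays(c,np.c_[u,v])*z[:,None]; T=world_from(c)
    return P@T[:3,:3].T+T[:3,3]
def onplane(c,uv,z):
    T=world_from(c); d=rays(c,uv)@T[:3,:3].T; o=T[:3,3]
    return o+d*((z-o[2])/d[:,2])[:,None]
def hsv(c): return cv2.cvtColor(c['pixels'],cv2.COLOR_RGB2HSV)
def box(c,u0,u1,v0,v1):
    m=np.zeros(c['z_map'].shape,bool); m[v0:v1,u0:u1]=1; return m
def rng(c,lo,hi): return cv2.inRange(hsv(c),np.array(lo),np.array(hi))>0
E
python3 - <<'E'
from h import *
C={n:dict(np.load(n+'.npz')) for n in ['scene','top']}
B={'scene':dict(gold=(360,410,285,335),green=(180,226,155,180),blue=(190,256,168,205),red=(225,275,182,226)),
   'top':dict(gold=(140,180,220,255),green=(415,436,175,230),blue=(350,384,165,232),red=(312,350,192,226))}
R=dict(gold=((12,150,90),(28,255,255)),green=((50,60,20),(90,255,255)),blue=((100,100,30),(125,255,255)),red=((0,150,90),(6,255,255)))
for n,c in C.items():
    for k,b in B[n].items():
        m=rng(c,*R[k])&box(c,*b); P=cloud(c,m)
        top=P[P[:,2]>np.percentile(P[:,2],90)-.006]
        print(n,k,m.sum(),'zpct',np.round(np.percentile(P[:,2],[2,50,90,98]),4))
        rect=cv2.minAreaRect((top[:,:2]*1000).astype(np.float32))
        (cx,cy),rad=cv2.minEnclosingCircle((top[:,:2]*1000).astype(np.float32))
        print('   top mean',np.round(top.mean(0),4),'rect mm',np.round(rect[0],1),np.round(rect[1],1),round(rect[2],1),'circ',round(cx,1),round(cy,1),round(rad,1))
# base plate & board footprint in top view
c=C['top']
A=cloud(c,box(c,300,446,160,248)); g=A[(A[:,2]>.01)]
rect=cv2.minAreaRect((g[:,:2]*1000).astype(np.float32)); print('press rect',rect)
A=cloud(c,box(c,135,292,208,275)); g=A[(A[:,2]>.012)&(A[:,2]<.03)]
rect=cv2.minAreaRect((g[:,:2]*1000).astype(np.float32)); print('board',rect,np.median(g[:,2]))
A=cloud(c,box(c,395,415,185,220)); print('bed z',np.median(A[:,2]))
E
```

```text
scene gold 1348 zpct [0.0224 0.0721 0.0766 0.0777]
   top mean [0.4839 0.3918 0.0755] rect mm [482.4 389.9] [62.3 60.3] 69.6 circ 482.0 390.1 31.8
scene green 51 zpct [0.0432 0.0611 0.0625 0.0631]
   top mean [ 0.5636 -0.2701  0.0611] rect mm [ 560.3 -269.7] [ 6.8 95.5] 86.9 circ 560.3 -270.6 47.8
scene blue 667 zpct [0.0847 0.0885 0.09   0.091 ]
   top mean [ 0.5757 -0.1131  0.0884] rect mm [ 572.6 -115.4] [ 59.4 136. ] 86.4 circ 572.8 -112.3 71.3
scene red 359 zpct [0.065  0.0763 0.0852 0.087 ]
   top mean [ 0.5228 -0.0273  0.0833] rect mm [525.3 -29.4] [69.3 30.3] 86.5 circ 523.9 -29.0 35.2
top gold 786 zpct [0.0174 0.074  0.0779 0.0799]
   top mean [0.4819 0.3871 0.0759] rect mm [481.8 387.2] [61.  61.5] 53.4 circ 481.8 387.5 31.7
top green 160 zpct [0.0563 0.0618 0.0647 0.066 ]
   top mean [ 0.5591 -0.2738  0.0623] rect mm [ 559.3 -274.3] [11.5 95.3] 85.6 circ 559.5 -271.8 47.7
top blue 1284 zpct [0.0834 0.0887 0.0915 0.0932]
   top mean [ 0.5686 -0.1182  0.089 ] rect mm [ 569.  -118.1] [ 56.5 135.4] 86.2 circ 569.1 -118.8 70.3
top red 681 zpct [0.0666 0.078  0.0861 0.0886]
   top mean [ 0.5235 -0.029   0.0842] rect mm [528.9 -29.3] [66.1 37.1] 86.1 circ 525.9 -29.8 35.3
press rect ((569.3189697265625, -148.890625), (338.5349426269531, 181.53750610351562), 85.91617584228516)
board ((465.92938232421875, 267.17236328125), (369.9731140136719, 144.1356658935547), 87.94503784179688) 0.020795487920017175
bed z 0.01752944134866652
```

```bash
cat > go.py <<'E'
import sys,numpy as np
from scipy.spatial.transform import Rotation as Ro
from cell import r
# usage: go.py x y z yawdeg (world angle of tool y axis, tool straight down)
x,y,z,a=map(float,sys.argv[1:]);a=np.radians(a)
s=r.read_state();R=Ro.from_rotvec(s['tcp_rot'])
ty=np.array([np.cos(a),np.sin(a),0]);tz=np.array([0,0,-1.]);T=Ro.from_matrix(np.c_[np.cross(ty,tz),ty,tz])
d=R.inv().apply(np.array([x,y,z])-s['eef_pos']); w=(R.inv()*T).as_rotvec()
print('t',s['time'],np.round(s['eef_pos'],4),'yaw',np.degrees(np.arctan2(*R.as_matrix()[[1,0],1])).round(2),'F',np.round(s['force'],1),'open',round(s['opening'],3),'grip',s['finger_force'])
print('row',np.round(d/.4,4).tolist(),np.round(w/(np.pi/2),4).tolist())
E
python3 go.py .482 .388 .215 -2
```

```text
t 0.1 [0.2584 0.513  0.2137] yaw 63.26 F [-1.2  0.4 -0.1] open 0.999 grip 0.0
row [-0.6398, -0.0276, -0.0034] [-0.0011, 0.0004, 0.7251]
```

Call:
apply_moves(
  moves=[
    [-0.64,-0.028,-0.003,0,0,0.725],
    [-0.64,-0.028,-0.003,0,0,0.725],
    [-0.64,-0.028,-0.003,0,0,0.725],
    [-0.64,-0.028,-0.003,0,0,0.725],
    [-0.64,-0.028,-0.003,0,0,0.725],
    [-0.64,-0.028,-0.003,0,0,0.725],
    [-0.64,-0.028,-0.003,0,0,0.725],
    [-0.64,-0.028,-0.003,0,0,0.725],
    [-0.64,-0.028,-0.003,0,0,0.725],
    [-0.64,-0.028,-0.003,0,0,0.725],
    [-0.64,-0.028,-0.003,0,0,0.725],
    [-0.64,-0.028,-0.003,0,0,0.725],
  ],
  jaw=1,
)

```text
time: 1.1
eef_pos: [0.482, 0.3883, 0.2155]
tcp_rot: [-2.256, -2.186, 0.001]
force: [0.8, 0.1, -0.7]
opening: 0.997
finger_force: 0.0
```

```bash
cat > wrist.py <<'E'
import sys,cv2,numpy as np
from scipy.spatial.transform import Rotation as Ro
from cell import r,eyes
def shot(name):
    s=r.read_state();c=eyes.camera('wrist');T=np.eye(4);T[:3,:3]=Ro.from_rotvec(s['tcp_rot']).as_matrix();T[:3,3]=s['eef_pos']
    c['camera_from_world']=np.linalg.inv(T@c['mount']);np.savez(name+'.npz',**c);cv2.imwrite(f'pics/{name}.png',c['pixels'][...,::-1]);return c
if __name__=='__main__': shot(sys.argv[1])
E
python3 wrist.py w1; python3 go.py .482 .388 .1 -2
python3 - <<'E'
from h import *
c=dict(np.load('w1.npz'));print(np.round(c['mount'],3).tolist())
m=rng(c,(12,150,90),(28,255,255));n,l,st,ce=cv2.connectedComponentsWithStats(m.astype(np.uint8))
i=1+st[1:,4].argmax();print(st[i],ce[i]);P=cloud(c,l==i);t=P[P[:,2]>.07]
print(len(t),np.median(t[:,2]),cv2.minEnclosingCircle((t[:,:2]*1000).astype(np.float32)))
E
```

```text
t 1.15 [0.482  0.3884 0.2156] yaw -1.83 F [ 0.1  0.5 -0.7] open 0.998 grip 0.0
row [-0.0009, 0.0, 0.2891] [-0.0002, 0.0001, 0.0019]
[[0.001, -0.969, -0.248, 0.069], [1.0, 0.001, 0.001, -0.0], [-0.0, -0.248, 0.969, -0.169], [0.0, 0.0, 0.0, 1.0]]
[ 251  170   59   59 2577] [279.77881257 198.75824602]
2441 0.07374570774192934 ((480.2207336425781, 388.9998779296875), 31.284433364868164)
```

View pics/w1.png

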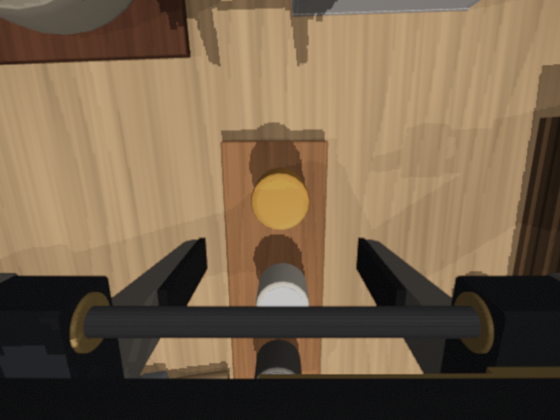

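The wrist view shows the gold cheese at (280,201), centred between the fingers. All three views agree on the position within 2 mm, so I'll descend.

Call:
apply_moves(
  moves=[
    [0,-0.0025,0.1,0,0,0],
    [0,-0.0025,0.2,0,0,0],
    [0,-0.0025,0.28,0,0,0],
    [0,-0.0025,0.34,0,0,0],
    [0,-0.0025,0.39,0,0,0],
    [0,-0.0025,0.43,0,0,0],
    [0,-0.0025,0.455,0,0,0],
    [0,-0.0025,0.463,0,0,0],
    [0,-0.0025,0.463,0,0,0],
  ],
)

```text
time: 1.9
eef_pos: [0.4809, 0.3882, 0.0301]
tcp_rot: [-2.258, -2.183, 0.002]
force: [-0.3, 0.2, 0.5]
opening: 0.998
finger_force: 0.0
```

Call:
apply_moves(
  moves=[
    [0,0,0,0,0,0],
    [0,0,0,0,0,0],
    [0,0,0,0,0,0],
    [0,0,0,0,0,0],
    [0,0,0,0,0,0],
    [0,0,0,0,0,0],
    [0,0,0,0,0,0],
    [0,0,0,0,0,0],
  ],
  jaw=0.4,
  newtons=15,
)

```text
time: 2.57
eef_pos: [0.4814, 0.3886, 0.0314]
tcp_rot: [-2.26, -2.182, -0.0]
force: [-3.0, -0.4, 5.8]
opening: 0.694
finger_force: 15.0
```

Call:
apply_moves(
  moves=[
    [0,0,-0.02,0,0,0],
    [0,0,-0.06,0,0,0],
    [0,0,-0.12,0,0,0],
    [0,0,-0.2,0,0,0],
    [0,0,-0.28,0,0,0],
    [0,0,-0.35,0,0,0],
    [0,0,-0.39,0,0,0],
    [0,0,-0.41,0,0,0],
    [0,0,-0.41,0,0,0],
  ],
)

```text
time: 3.32
eef_pos: [0.4824, 0.3887, 0.1967]
tcp_rot: [2.259, 2.181, 0.006]
force: [-0.4, -0.6, -2.0]
opening: 0.693
finger_force: 15.0
```

```bash
python3 go.py .5634 -.17 .2 -4
```

```text
t 3.3167 [0.4824 0.3887 0.1967] yaw -2.0 F [-0.4 -0.6 -2. ] open 0.693 grip 14.999614208936691
row [-1.3888, 0.2511, -0.0098] [0.0021, -0.0011, 0.0222]
```

Call:
apply_moves(
  moves=[
    [-0.05,0.01,-0.03,0,0,0],
    [-0.12,0.025,-0.06,0,0,0],
    [-0.2,0.04,-0.09,0,0,0],
    [-0.28,0.055,-0.1,0,0,0.01],
    [-0.36,0.07,-0.1,0,0,0.01],
    [-0.44,0.085,-0.1,0,0,0.01],
    [-0.52,0.1,-0.1,0,0,0.01],
    [-0.6,0.12,-0.1,0,0,0.01],
    [-0.68,0.135,-0.1,0,0,0.02],
    [-0.76,0.15,-0.1,0,0,0.02],
    [-0.84,0.165,-0.1,0,0,0.02],
    [-0.92,0.18,-0.1,0,0,0.022],
  ],
)

```text
time: 4.32
eef_pos: [0.5393, 0.0165, 0.2322]
tcp_rot: [-2.295, -2.141, 0.004]
force: [-0.1, 0.2, -2.2]
opening: 0.696
finger_force: 15.0
```

Call:
apply_moves(
  moves=[
    [-0.08,0.01,0,0,0,0],
    [-0.16,0.02,0,0,0,0],
    [-0.24,0.03,0,0,0,0],
    [-0.32,0.04,0,0,0,0],
    [-0.4,0.05,0,0,0,0],
    [-0.48,0.06,0,0,0,0],
    [-0.56,0.06,0,0,0,0],
    [-0.64,0.06,0,0,0,0],
    [-0.7,0.06,0,0,0,0],
    [-0.74,0.06,0,0,0,0],
    [-0.76,0.06,0,0,0,0],
    [-0.76,0.06,0,0,0,0],
  ],
)

```text
time: 5.32
eef_pos: [0.5427, -0.2876, 0.2331]
tcp_rot: [-2.297, -2.14, 0.001]
force: [-0.9, 0.3, -3.0]
opening: 0.692
finger_force: 15.0
```

```bash
python3 wrist.py w2; python3 go.py .5634 -.2165 .2 -4
```

```text
t 5.3667 [ 0.5431 -0.2864  0.2335] yaw -4.0 F [-0.2  0.5 -2. ] open 0.69 grip 14.999700039625168
row [0.1777, 0.0386, 0.084] [-0.0009, -0.001, -0.0]
```

View pics/w2.png

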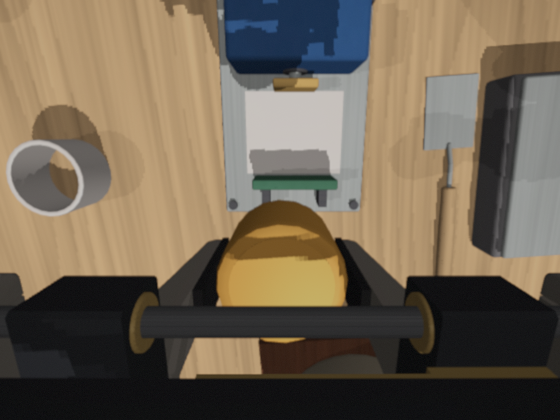

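The view shows the stamp at (296,84), the white liner at (246–343, 91–175), and the fence at (295,183). I'll measure these.

Run:
```python
from h import *
W=dict(np.load('w2.npz'));T=dict(np.load('top.npz'))
a=np.radians(-4);ex=np.array([np.cos(a),np.sin(a)]);ey=np.array([-ex[1],ex[0]])
def ext(n,c,m,z0,z1):
    P=cloud(c,m);z=np.median(P[:,2]);P=P[(P[:,2]>z0)&(P[:,2]<z1)]
    q=P[:,:2];X=q@ex*1000;Y=q@ey*1000
    print(n,len(q),'z',round(np.median(P[:,2])*1000,1),'x',np.percentile(X,[1,99]).round(1),X.mean().round(1),'y',np.percentile(Y,[1,50,99]).round(1),'ang',round(cv2.minAreaRect((q*1000).astype(np.float32))[2],1))
ext('W fence',W,rng(W,(50,60,20),(90,255,255))&box(W,240,350,172,195),.052,.07)
ext('W stamp',W,rng(W,(12,110,60),(28,255,255))&box(W,260,330,70,98),.05,.07)
ext('W liner',W,rng(W,(0,0,150),(180,30,255))&box(W,235,355,85,180),.01,.025)
ext('T liner',T,rng(T,(0,0,150),(180,30,255))&box(T,380,422,175,232),.01,.025)
ext('T stamp',T,rng(T,(12,110,60),(28,255,255))&box(T,376,388,185,215),.05,.07)
ext('T fence',T,rng(T,(50,60,20),(90,255,255))&box(T,415,436,175,230),.052,.075)
A=box(W,215,375,0,225);ext('W plate',W,A,.008,.025)
ext('W blue',W,rng(W,(100,100,30),(125,255,255))&box(W,215,380,0,80),.08,.095)
for b in [(.5634,-.2165)]: print('bed guess in rotated', np.round(np.array([ex@b,ey@b])*1000,1))
# cheese in hand
m=rng(W,(12,150,90),(28,255,255))&box(W,210,350,195,305);P=cloud(W,m);print('cheese hand z',np.percentile(P[:,2],[1,50,99]),P.mean(0))
```

```text
W fence 857 z 59.4 x [528.8 623.4] 576.1 y [-240.3 -234.2 -228.8] ang 86.0
W stamp 423 z 56.4 x [553.1 599.5] 576.4 y [-129.  -124.8 -119.8] ang 86.0
W liner 8614 z 14.9 x [503.  652.5] 579.5 y [-232.2 -165.9 -122.5] ang 86.0
T liner 1336 z 17.4 x [515.6 640.4] 578.6 y [-224.2 -167.7 -127.3] ang 87.0
T stamp 61 z 57.7 x [553.7 598. ] 577.1 y [-126.6 -121.3 -119. ] ang 87.4
T fence 160 z 61.8 x [530.5 622.9] 576.1 y [-240.3 -233.8 -229.1] ang 85.4
W plate 17536 z 14.8 x [487.7 664.7] 574.7 y [-275.1 -176.7  -52.3] ang 86.1
W blue 8880 z 86.7 x [509.  642.9] 575.9 y [-108.7  -83.   -58.1] ang 85.9
bed guess in rotated [ 577.1 -176.7]
cheese hand z [0.23673081 0.27492616 0.27677847] [ 0.5429879  -0.26964806  0.27225643]
```

```bash
python3 go.py .5625 -.2178 .1 -4
```

```text
t 5.3667 [ 0.5431 -0.2864  0.2335] yaw -4.0 F [-0.2  0.5 -2. ] open 0.69 grip 14.999700039625168
row [0.1739, 0.0369, 0.334] [-0.0009, -0.001, -0.0]
```

Call:
apply_moves(
  moves=[
    [0.04,0.01,0,0,0,0],
    [0.1,0.02,0,0,0,0],
    [0.15,0.03,0.03,0,0,0],
    [0.174,0.037,0.09,0,0,0],
    [0.174,0.037,0.16,0,0,0],
    [0.174,0.037,0.23,0,0,0],
    [0.174,0.037,0.29,0,0,0],
    [0.174,0.037,0.325,0,0,0],
    [0.174,0.037,0.334,0,0,0],
    [0.174,0.037,0.334,0,0,0],
    [0.174,0.037,0.334,0,0,0],
  ],
)

```text
time: 6.28
eef_pos: [0.5637, -0.2179, 0.1021]
tcp_rot: [2.295, 2.143, 0.001]
force: [-0.0, -0.2, -1.4]
opening: 0.695
finger_force: 15.0
```

```bash
python3 go.py .5625 -.2178 .030 -4
```

```text
t 6.2833 [ 0.5637 -0.2179  0.1021] yaw -3.91 F [-0.  -0.2 -1.4] open 0.695 grip 14.999603480100632
row [0.0002, -0.0032, 0.1802] [0.0008, 0.0003, 0.001]
```

Call:
apply_moves(
  moves=[
    [0,-0.002,0.04,0,0,0],
    [0,-0.003,0.08,0,0,0],
    [0,-0.003,0.12,0,0,0],
    [0,-0.003,0.15,0,0,0],
    [0,-0.003,0.17,0,0,0],
    [0,-0.003,0.18,0,0,0],
    [0,-0.003,0.183,0,0,0],
    [0,-0.003,0.183,0,0,0],
    [0,-0.003,0.183,0,0,0],
  ],
)

```text
time: 7.03
eef_pos: [0.5624, -0.2188, 0.0288]
tcp_rot: [2.296, 2.142, 0.001]
force: [0.5, -0.7, -2.2]
opening: 0.695
finger_force: 15.0
```

Call:
apply_moves(
  moves=[
    [0,0,0.0015,0,0,0],
    [0,0,0.003,0,0,0],
    [0,0,0.003,0,0,0],
  ],
)

```text
time: 7.28
eef_pos: [0.5623, -0.2188, 0.0274]
tcp_rot: [2.296, 2.142, 0.001]
force: [0.0, 0.6, 2.4]
opening: 0.694
finger_force: 15.0
```

Contact: the force changed from -2.2 N (the cheese's weight) to +2.4 N. I'll release slowly and rise.

Call:
apply_moves(
  moves=[
    [0,0,0,0,0,0],
    [0,0,0,0,0,0],
    [0,0,0,0,0,0],
    [0,0,0,0,0,0],
    [0,0,0,0,0,0],
    [0,0,0,0,0,0],
  ],
  jaw=1,
)

```text
time: 7.78
eef_pos: [0.5618, -0.2184, 0.0266]
tcp_rot: [2.297, 2.143, -0.0]
force: [-0.2, 0.1, 0.2]
opening: 0.998
finger_force: 0.0
```

Call:
apply_moves(
  moves=[
    [0,0,-0.03,0,0,0],
    [0,0,-0.08,0,0,0],
    [0,0,-0.15,0,0,0],
    [0,0,-0.23,0,0,0],
    [0,0,-0.31,0,0,0],
    [0,0,-0.37,0,0,0],
    [0,0,-0.41,0,0,0],
    [0,0,-0.43,0,0,0],
    [0,0,-0.43,0,0,0],
  ],
)

```text
time: 8.53
eef_pos: [0.5629, -0.2192, 0.2016]
tcp_rot: [2.294, 2.14, 0.002]
force: [0.2, -0.4, -0.3]
opening: 1.0
finger_force: 0.0
```

```bash
python3 wrist.py w3
python3 - <<'E'
from h import *
c=dict(np.load('w3.npz'));m=rng(c,(12,150,90),(28,255,255));n,l,st,ce=cv2.connectedComponentsWithStats(m.astype(np.uint8))
i=1+st[1:,4].argmax();print(st[i],ce[i]);P=cloud(c,l==i);t=P[P[:,2]>.064]
(x,y),rad=cv2.minEnclosingCircle((t[:,:2]*1000).astype(np.float32));z=np.median(t[:,2]);A=np.c_[t[:,:2]-t[:,:2].mean(0),np.ones(len(t))]
print(len(t),z,x,y,rad,'slope',np.linalg.lstsq(A,t[:,2],rcond=None)[0][:2])
a=np.radians(-4);d=np.array([x-562.5,y+217.8]);print('in bed',d@[np.cos(a),np.sin(a)],d@[-np.sin(a),np.cos(a)])
E
python3 go.py .536 -.03 .2 -4
```

```text
[ 252  170   58   58 1944] [278.04012346 194.73971193]
1886 0.06972083644098295 562.1634521484375 -217.13587951660156 30.889028549194336 slope [ 0.00103007 -0.01617248]
in bed -0.3820547409740493 0.6390263279083077
t 8.5833 [ 0.5621 -0.2186  0.1995] yaw -3.98 F [ 0.3 -0.6 -0.2] open 0.999 grip 0.0
row [0.4659, -0.0977, -0.0018] [0.0009, 0.0005, 0.0003]
```

View pics/w3.png

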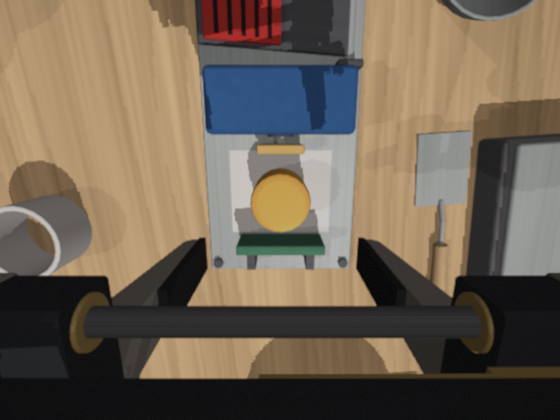

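The gold cheese stands at (280,202), within 1 mm of the bed centre and flat. Next I'll close the fingers and go over the pedal pad.

Call:
apply_moves(
  moves=[
    [0.04,-0.01,0,0,0,0],
    [0.1,-0.03,0,0,0,0],
    [0.18,-0.05,0,0,0,0],
    [0.26,-0.07,0,0,0,0],
    [0.34,-0.09,0,0,0,0],
    [0.41,-0.1,0,0,0,0],
    [0.45,-0.105,0.05,0,0,0],
    [0.466,-0.105,0.11,0,0,0],
    [0.466,-0.105,0.16,0,0,0],
    [0.466,-0.105,0.19,0,0,0],
    [0.466,-0.105,0.2,0,0,0],
    [0.466,-0.105,0.2,0,0,0],
  ],
  jaw=0,
)

```text
time: 9.58
eef_pos: [0.5315, -0.0295, 0.1168]
tcp_rot: [-2.295, -2.14, 0.003]
force: [0.4, -0.1, 0.4]
opening: 0.154
finger_force: 0.0
```

```bash
python3 go.py .533 -.03 .044 -4
python3 - <<'E'
from h import *
c=dict(np.load('w3.npz'));P=cloud(c,rng(c,(0,150,90),(6,255,255))&box(c,190,300,0,60));print(np.percentile(P,[1,50,99],axis=0).round(4))
E
```

```text
t 9.5833 [ 0.5315 -0.0295  0.1168] yaw -4.0 F [ 0.4 -0.1  0.4] open 0.154 grip 0.0
row [-0.0011, 0.0045, 0.182] [-0.0023, -0.0005, -0.0]
[[ 0.5082 -0.067   0.0645]
 [ 0.5392 -0.0514  0.0751]
 [ 0.574  -0.0341  0.0855]]
```

Call:
apply_moves(
  moves=[
    [0,0,0.02,0,0,0],
    [0,0,0.045,0,0,0],
    [0,0,0.07,0,0,0],
    [0,0,0.085,0,0,0],
    [0,0,0.1,0,0,0],
    [0,0,0.112,0,0,0],
    [0,0,0.124,0,0,0],
    [0,0,0.136,0,0,0],
    [0,0,0.146,0,0,0],
    [0,0,0.156,0,0,0],
    [0,0,0.166,0,0,0],
    [0,0,0.174,0,0,0],
  ],
)

```text
time: 10.58
eef_pos: [0.5314, -0.0295, 0.0489]
tcp_rot: [-2.295, -2.142, 0.004]
force: [-7.7, 1.2, 9.0]
opening: 0.009
finger_force: 4.4
```

Call:
apply_moves(
  moves=[
    [0,0,0.005,0,0,0],
    [0,0,0.01,0,0,0],
    [0,0,0.013,0,0,0],
    [0,0,0.013,0,0,0],
  ],
)

```text
time: 10.92
eef_pos: [0.5311, -0.0295, 0.0445]
tcp_rot: [-2.294, -2.141, 0.005]
force: [-10.7, 0.7, 14.5]
opening: 0.004
finger_force: 7.1
```

Call:
apply_moves(
  moves=[
    [0,0,0.003,0,0,0],
    [0,0,0.005,0,0,0],
    [0,0,0.005,0,0,0],
  ],
)

```text
time: 11.17
eef_pos: [0.5311, -0.0294, 0.0442]
tcp_rot: [-2.293, -2.141, 0.006]
force: [-16.4, 2.6, 28.5]
opening: 0.007
finger_force: 14.1
```

The force rose to 28 N with no further travel, so the pedal is on its stop. I'll hold there.

Call:
apply_moves(
  moves=[
    [0,0,0,0,0,0],
    [0,0,0,0,0,0],
    [0,0,0,0,0,0],
    [0,0,0,0,0,0],
    [0,0,0,0,0,0],
    [0,0,0,0,0,0],
    [0,0,0,0,0,0],
    [0,0,0,0,0,0],
    [0,0,0,0,0,0],
    [0,0,0,0,0,0],
    [0,0,0,0,0,0],
    [0,0,0,0,0,0],
  ],
)

```text
time: 12.17
eef_pos: [0.5311, -0.0294, 0.0442]
tcp_rot: [-2.293, -2.142, 0.006]
force: [-16.9, 1.8, 28.4]
opening: 0.008
finger_force: 14.0
```

Run:
```python
from cell import eyes
from h import *
c=eyes.camera('scene');cv2.imwrite('pics/s2.png',cv2.resize(c['pixels'][130:260,150:300,::-1],None,fx=4,fy=4,interpolation=cv2.INTER_CUBIC))
P=cloud(c,rng(c,(0,150,90),(6,255,255))&box(c,200,290,170,240));print('pad z',np.percentile(P[:,2],[2,50,98]))
```

```text
pad z [0.04215182 0.04472583 0.04717032]
```

View pics/s2.png

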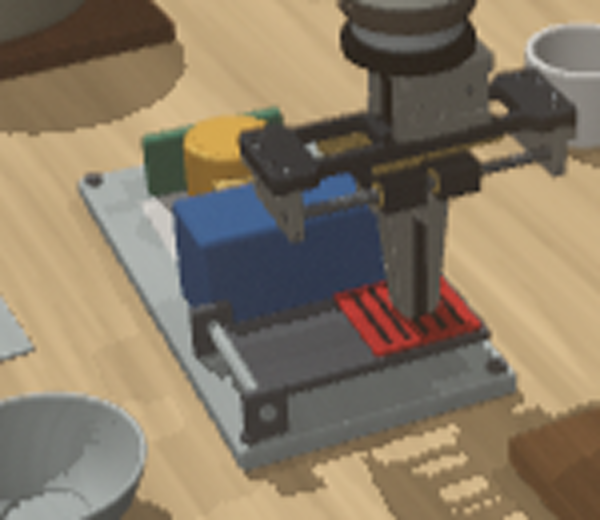

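The pad is level at z ≈ 0.0447 with the fingers on it at (415,310). The cheese at (225,155) is pressed against the green fence. Now I'll raise the arm slowly.

Call:
apply_moves(
  moves=[
    [0,0,-0.008,0,0,0],
    [0,0,-0.016,0,0,0],
    [0,0,-0.026,0,0,0],
    [0,0,-0.038,0,0,0],
    [0,0,-0.05,0,0,0],
    [0,0,-0.065,0,0,0],
    [0,0,-0.08,0,0,0],
    [0,0,-0.095,0,0,0],
    [0,0,-0.12,0,0,0],
    [0,0,-0.16,0,0,0],
    [0,0,-0.22,0,0,0],
    [0,0,-0.28,0,0,0],
  ],
)

```text
time: 13.22
eef_pos: [0.5308, -0.0291, 0.1535]
tcp_rot: [-2.294, -2.14, 0.004]
force: [-0.3, -0.1, 1.1]
opening: 0.003
finger_force: 0.0
```

Call:
apply_moves(
  moves=[
    [0,0,-0.07,0,0,0],
    [-0.06,0,-0.13,0,0,0],
    [-0.14,0,-0.17,0,0,0],
    [-0.22,0,-0.18,0,0,0],
    [-0.3,0,-0.18,0,0,0],
    [-0.38,0,-0.18,0,0,0],
    [-0.44,0,-0.18,0,0,0],
    [-0.48,0,-0.18,0,0,0],
    [-0.48,0,-0.18,0,0,0],
    [-0.48,0,-0.18,0,0,0],
  ],
)

```text
time: 14.05
eef_pos: [0.5185, -0.221, 0.2252]
tcp_rot: [-2.297, -2.139, 0.001]
force: [0.3, 1.6, -0.1]
opening: 0.007
finger_force: 0.0
```

```bash
python3 wrist.py w4
python3 - <<'E'
from h import *
from cell import eyes
c=dict(np.load('w4.npz'));m=rng(c,(12,150,90),(28,255,255));n,l,st,ce=cv2.connectedComponentsWithStats(m.astype(np.uint8))
i=1+st[1:,4].argmax();P=cloud(c,l==i);t=P[P[:,2]>.064]
(x,y),rad=cv2.minEnclosingCircle((t[:,:2]*1000).astype(np.float32))
a=np.radians(-4);d=np.array([x-562.5,y+217.8]);print(len(t),np.median(t[:,2]),rad,'in bed',d@[np.cos(a),np.sin(a)],d@[-np.sin(a),np.cos(a)])
c=eyes.camera('scene');P=cloud(c,rng(c,(0,150,90),(6,255,255))&box(c,200,290,170,240));print('pad z',np.percentile(P[:,2],[2,50,90,98]))
cv2.imwrite('pics/s3.png',c['pixels'][...,::-1])
E
python3 go.py .53 -.2 .3 -4
```

```text
665 0.06910163008533482 31.619096755981445 in bed -0.5049245741446382 -18.49912625232127
pad z [0.06576589 0.07668283 0.08505245 0.08719642]
t 14.15 [ 0.5191 -0.2199  0.2254] yaw -3.93 F [ 0.3 -0.3 -0.1] open 0.004 grip 0.0
row [0.0518, 0.0236, -0.1864] [-0.0009, -0.0007, 0.0007]
```

View pics/s3.png

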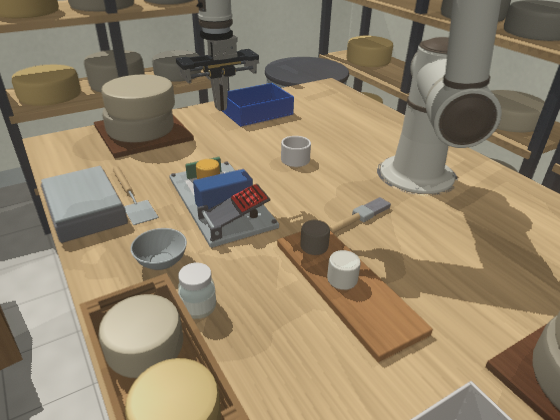

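The gold cheese at (207,170) stands against the fence, measured at x = -0.5 mm, y = -18.5 mm in the bed frame. The pedal at (250,200) is back at its rest height. The grey (315,237) and white (344,269) cheeses are where they started, and the arm is clear.

```bash
python3 -c "
from cell import r
print(r.hand_in())"
```

```text
the job is handed in; nothing more can be done
None
```

The golden cheese was stamped and stands released against the fence, 18.5 mm from the bed centre, with the pedal up again and the grey and white cheeses left in place; the job was handed in at about 14 s, and no verdict came back.

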